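# Start the touch shaker by its push button and shake a jar of engraving filler

### The arm

A 6-joint arm with a two-finger parallel gripper is mounted at the origin on a cart in front of the work surface, level with it; the furniture and walls round the work are solid. World frame = base frame: x ahead of the robot, y to its left, z up, the work surface at z = 0. Lengths are in m, angles in rad, forces in N, time in s.
With the tool pointing down it reaches from about 0.25 to 0.725 m from the base axis. Payload 4 kg.
Tool frame: the origin (TCP) lies midway between the tips of the shut fingers; the grasp point (between the pads) lies 19 mm behind it; z points along the fingers, y is the line along which they close (so a half turn about z gives the same grasp; the last joint's range is limited). The gripper opens to 85 mm and grips with 20 to 120 N. Pads are 22 mm wide; open, the fingers measure 114 mm over their backs; the gripper's body (76 mm by 85 mm) begins 54 mm behind the grasp point. The pads swing forward as they close: fully open they stand 13 mm farther back than shut.
Start: joints at [1.104, 0.241, 0.005, 1.335, 0, 1.571], TCP at [0.225, 0.447, 0.231] pointing down, gripper open.
Joint ranges: [-2.72, 2.72], [-1.05, 1.87], [-1.09, 1.28], [-1.99, 2.15], [-1.42, 1.44], [-3.14, 3.14]. Speed limits (rad/s): [2.79, 2.79, 3.14, 3.14, 3.14, 3.14].

### API

Orientations are given as a unit quaternion [x, y, z, w].
In Python, from workcell import bot gives the robot as it stands. The module is installed in compiled form; this text tells all that it offers.
- The arm moves only by the tool jog_arm, never from a script. Its argument "deltas" is a list of rows, each an object with "fingers": the opening, from 0 (shut) to 1 (fully open); "delta_pos": the shift along the tool's x, y, z normalised to -1 to 1, where 1 is 300 mm, a list of three; "yaw": the turn about the tool's z normalised to -1 to 1, where 1 is pi/4 rad. A call has 1 to 12 rows; each row is the pose to reach, as a shift and turn from the pose commanded when the call began, along the tool's axes at that moment; what a row does not reach only later rows make up. A row lasts 1/10 s, in which the tool goes at most 50 mm and 8.59 degrees, less where a joint would pass 70% of its speed; a pose out of reach is approached as far as the arm can. A call with a number of a shift or a turn outside -1 to 1 is refused whole. A call with a gripper value outside its range is refused whole. The fingers move at their own pace and stop on an object; the grip force is fixed at half the most. Time passes only in rows, so rows that repeat a pose let the fingers close. It gives the time, the measured TCP pose, the force, the opening and the grip force at its end, in the units of the state.
- bot.get_obs(): the state, without advancing time (a new reading comes with each control period).
- bot.camera(name): name is "scene" or "top"; returns a dict with "image" (480x640x3 uint8, red, green, blue), "range_z" (480x640 float32, m along the optical axis (not along the pixel's ray), 0 where there is no reading), "fx", "fy", "cx", "cy" (pixels), "rvec" (rotation vector, rad) and "tvec" (3), from world to camera coordinates, as OpenCV has them. Camera axes: x right, y down, z forward; pixel columns grow to the right and rows downward; lengths in m; the calibration is good to about 2 mm. A picture is of the moment at which its call begins.
- bot.job_done(): hands the job in; it is judged then, once.
The state is a dict: "clock": time; "joint_pos": joint angles; "joint_vel": joint speeds; "tau": joint torques, N m; "eef_pos": TCP position; "tool_rot": TCP orientation; "ft_force": force on the tool from outside, world axes, zero at the start; "ft_torque": the same for the moment, N m; "grip_width": finger opening in m; "grasp_force": force on a finger pad.
Only numpy, scipy, OpenCV 4.12 (cv2) and the standard library are available. Lean on these libraries where they do the work, as an engineer would, in place of code of your own. Each camera call takes 0.05 s, during which the arm holds its last target. There are 200 camera calls.

### The job

Shake up the jar of engraving filler: press the shaker's start button (the narrow flat-topped one of the two pedestals, not the mushroom-headed emergency stop) fully down and let it spring back. Then hold the jar upright on the middle of the shaker's sprung pad and press it until the pad is fully down, keep it there for about two seconds, and stand the jar back on its round mat. Press firmly but do not force anything, leave the emergency stop unpressed, and do not disturb the oil bottle, cutter tube or screwdriver.

Things in the scene. Friction and masses are not known exactly. Their poses are not given: they have to be found in the camera images.
- start_base: Foot of the start pedestal: grey fixed plate 60 x 60 x 8 mm with a black sleeve; origin at the centre of its underside, on the desk. Straight above it on a post (stiff, height not given, differs from case to case): round grey head 44 mm across and a black flat-topped button, 29 mm diameter, 12 mm proud of the head. Button top 54 to 79 mm above the desk: find it by touch.
- start_button (a joint): Start button travel in m along straight down: 0 = up, 0.008 = fully down. The spring resists with about 3 N at first and 9 N when fully down, then a hard stop. More than 45 N on it counts as forcing it.
- stop_base: Foot of the emergency-stop pedestal, the same foot, sleeve and post, told apart by its wide domed mushroom button (46 mm diameter), whose top stands 65 to 90 mm above the desk. Origin at the centre of the plate's underside. The two pedestals may stand in either place.
- stop_button (a joint): Emergency stop travel in m: 0 = up, 0.008 = down. Must not be pressed.
- shaker: Touch shaker: low round white machine 96 mm diameter, 40 mm high, fixed to the desk; origin at the centre of its underside on the desk. A round black rubber pad, 64 mm diameter, sits on a stem above its middle. More than 45 N on it counts as forcing it.
- shaker_pad (a joint): Pad travel in m straight down: 0 = up, 0.010 = fully down. Sprung: about 3 N at first, 11 N when fully down, then a hard stop.
- pad_top (a point): Centre of the pad's flat top face, 60 mm above the desk when the pad is up; moves down with the pad.
- jar_center (a point): Centre, half-way up, of the loose jar: a round jar with a metal screw lid, 48 mm diameter, 75 mm high, 0.10 to 0.21 kg; z is its axis. It starts upright on its mat, centre 40.5 mm above the desk.
- jar_mat: Round cork mat, 84 mm diameter, 3 mm thick, fixed on the desk; origin at the centre of its underside.
- engraver: Fixed green engraving machine at the back left, about 441 x 513 mm and 353 mm high, always in the same place; origin at the centre of its underside. An obstacle: it stands between the side where the arm may start and the work, so pass in front of or above it and not through it.
- oil_bottle: Bystander: upright oil bottle with a spout, 41 mm diameter, 118 mm high; origin at the centre of its underside.
- cutter_tube: Bystander: small lying tube, 13 mm thick, 70 mm long; origin at the middle of its underside.
- screwdriver: Bystander: screwdriver lying on the desk, 21 mm thick, 135 mm long; origin at the middle of its underside.
There are look-alikes about, which are no part of the job. Leave any yellow look-alike of the part that bears jar_center alone.

How it is judged:
By the outcome, as a careful person would: the job done as asked, in the order asked, and still so for the second after the job is handed in, with the robot touching nothing.
It also fails if it takes over 67 s, if anything falls off the work surface, if the arm or the gripper's body presses on something with over 40 N, if the wrist force passes 120 N, or if a joint passes its speed limit or range.

## Working session

There is one attempt and no reset: what is moved stays moved. The work goes in short steps, Python scripts to look and compute and a tool call to move; the robot and the scene stay as the last step left them, time stands still between calls to the robot, and variables do not carry over. Pictures are saved under pics/ and viewed, at most 10 in all, crops included, and the job is handed in when it is done.

Besides the shell and the picture viewer there is one more tool, called after "Call:" as a command line: name --argument value ..., lists and objects as JSON in quotes. jog_arm: Moves the arm, as the interface text tells. Scaled input: -1 to 1 covers 300 mm each way for a shift and pi/4 rad each way for a turn. Its arguments: {"type":"object","properties":{"deltas":{"type":"array","items":{"type":"object","properties":{"fingers":{"type":"number"},"delta_pos":{"type":"array","items":{"type":"number"}},"yaw":{"type":"number"}}}}},"required":["deltas"]}

```bash
mkdir -p pics
cat > h.py <<'E'
import numpy as np, cv2
from workcell import bot
def shot(n):
    c=bot.camera(n); R=cv2.Rodrigues(np.array(c["rvec"],float))[0]; t=np.array(c["tvec"],float).ravel()
    v,u=np.mgrid[:480,:640]; z=c["range_z"].astype(float)
    P=np.stack([(u-c["cx"])/c["fx"]*z,(v-c["cy"])/c["fy"]*z,z],-1)
    W=(P-t)@R; W[z==0]=np.nan
    return c,W
E
python3 - <<'E'
from h import *
for n in("scene","top"):
    c,W=shot(n); cv2.imwrite(f"pics/{n}0.png",c["image"][:,:,::-1]); np.save(f"{n}0.npy",W)
o=bot.get_obs(); print({k:np.round(v,3) for k,v in o.items()})
E
```

```text
{'clock': np.float64(0.1), 'joint_pos': array([ 1.104,  0.241,  0.004,  1.335, -0.   ,  1.571]), 'joint_vel': array([ 0.   , -0.001,  0.003, -0.001, -0.001, -0.002]), 'tau': array([-1.0000e-03, -3.7314e+01,  2.5301e+01,  1.1000e-02, -0.0000e+00,
       -0.0000e+00]), 'eef_pos': array([0.225, 0.446, 0.231]), 'tool_rot': array([ 0.231,  0.973, -0.001, -0.   ]), 'ft_force': array([-0.591, -0.668, -0.71 ]), 'ft_torque': array([-0.052,  0.008,  0.014]), 'grasp_force': np.float64(0.0), 'grip_width': np.float64(0.085)}
```

View pics/scene0.png

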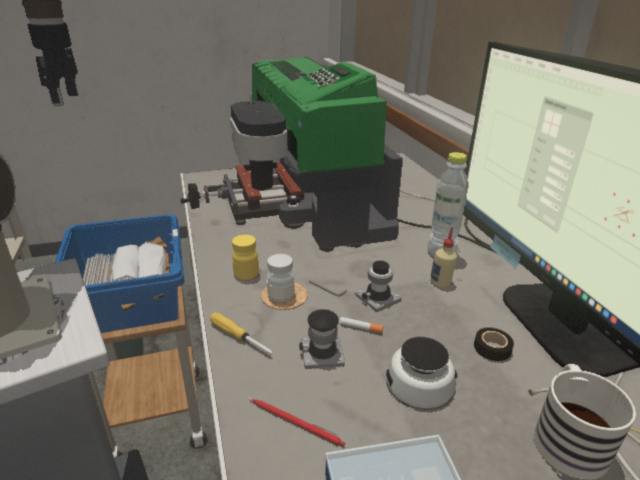

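View pics/top0.png

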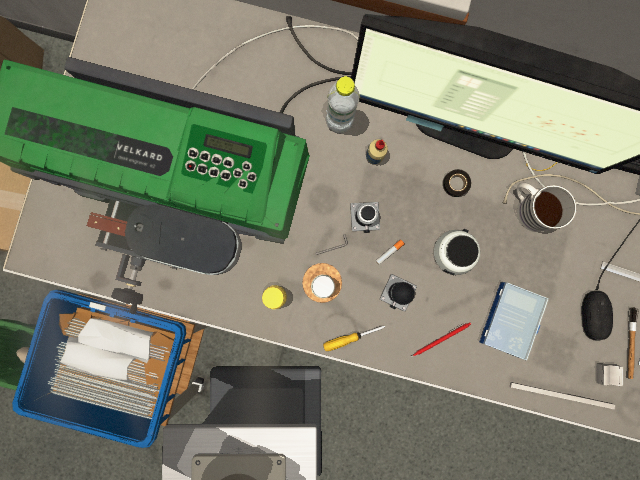

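The scene image shows the white-lidded jar on its mat at about (281,280) with the yellow look-alike to its left. The narrow flat button is at (380,275), the mushroom stop at (322,330) and the shaker at (422,370). In the top image these are: jar (323,286), start (367,214), stop (402,292), shaker (459,250).

```bash
cat > m.py <<'E'
from h import *
W=np.load("top0.npy")
S=np.load("scene0.npy")
for n,(u,v) in dict(jar=(323,286),start=(367,214),stop=(402,292),shaker=(459,250),yellow=(274,297),oil=(377,150),tube=(390,251),screw=(352,339),bottle=(343,100),plate=(240,470),engr=(300,190),drv=(345,341),pen=(440,340)).items(): print(n,np.round(W[v,u],3))
# refined: circle tops by height bands near the clicks
def band(V,c,r,lo,hi):
    m=(np.hypot(V[...,0]-c[0],V[...,1]-c[1])<r)&(V[...,2]>lo)&(V[...,2]<hi); p=V[m]
    if len(p)<5: return None
    e=cv2.minEnclosingCircle(p[:,:2].astype(np.float32)); return len(p),np.round(p.mean(0),4),np.round(e[0],4),round(e[1],4)
for n,(u,v) in dict(jar=(323,286),start=(367,214),stop=(402,292),shaker=(459,250)).items():
    c=W[v,u]; z=c[2]
    print(n,"top",band(W,c,.05,z-.004,z+.006),"scene",band(S,c,.05,z-.004,z+.006))
c=W[214,367]
for lo in np.arange(.0,.1,.006): print(round(lo,3),band(W,c,.035,lo,lo+.006))
E
python3 m.py
```

```text
jar [ 0.443 -0.173  0.079]
start [ 0.588 -0.262  0.068]
stop [ 0.431 -0.33   0.069]
shaker [ 0.516 -0.449  0.056]
yellow [ 0.421 -0.076  0.075]
oil [ 0.718 -0.282  0.072]
tube [ 0.516 -0.315  0.011]
screw [ 0.333 -0.234  0.017]
bottle [ 0.784 -0.207  0.182]
plate [ 0.068 -0.004  0.011]
engr [ 0.648 -0.125 -0.004]
drv [ 0.329 -0.219  0.019]
pen [ 0.33  -0.419  0.007]
jar top (315, array([ 0.443 , -0.1724,  0.0777]), array([ 0.4427, -0.1722]), 0.0216) scene (303, array([ 0.4404, -0.1755,  0.0788]), array([ 0.4414, -0.1739]), 0.0226)
start top (154, array([ 0.5905, -0.2629,  0.0698]), array([ 0.5907, -0.2631]), 0.0143) scene (166, array([ 0.5872, -0.2662,  0.0705]), array([ 0.5897, -0.2642]), 0.0155)
stop top (378, array([ 0.4291, -0.331 ,  0.07  ]), array([ 0.4294, -0.3315]), 0.0228) scene (496, array([ 0.4246, -0.3379,  0.0711]), array([ 0.4281, -0.3333]), 0.0235)
shaker top (705, array([ 0.5142, -0.4546,  0.0587]), array([ 0.5149, -0.4554]), 0.0326) scene (1093, array([ 0.5111, -0.4581,  0.0603]), array([ 0.5131, -0.4556]), 0.0331)
0.0 (137, array([ 0.582 , -0.2538,  0.0037]), array([ 0.5876, -0.2616]), 0.035)
0.006 (206, array([ 0.5831, -0.2567,  0.0082]), array([ 0.5875, -0.2614]), 0.0348)
0.012 (28, array([ 0.5732, -0.2607,  0.0147]), array([ 0.587 , -0.2623]), 0.0314)
0.018 (35, array([ 0.5714, -0.2568,  0.0209]), array([ 0.5765, -0.2557]), 0.0229)
0.024 None
0.03 None
0.036 None
0.042 None
0.048 (32, array([ 0.5907, -0.2637,  0.0526]), array([ 0.5911, -0.2633]), 0.0223)
0.054 (154, array([ 0.5895, -0.2612,  0.0569]), array([ 0.5905, -0.2628]), 0.0218)
0.06 (19, array([ 0.5841, -0.2596,  0.0622]), array([ 0.5903, -0.2632]), 0.0208)
0.066 (138, array([ 0.5905, -0.263 ,  0.0696]), array([ 0.5907, -0.2631]), 0.0143)
0.072 (16, array([ 0.591 , -0.2634,  0.0732]), array([ 0.5897, -0.2611]), 0.0124)
0.078 None
0.084 None
0.09 None
0.096 None
```

Run:
```python
from h import *
P=np.concatenate([np.load(f"{n}0.npy").reshape(-1,3) for n in("top","scene")]); P=P[np.isfinite(P).all(1)]
m=(P[:,2]>.05)&(np.abs(P[:,1])<.7)&(P[:,0]>0)&(P[:,0]<.8);Q=P[m]
print("y\\x bins max z (cm), x=0.1..0.75 step .05")
for y in np.arange(.65,-.2,-.05):
    print(f"{y:.2f}",[int(100*max([0,*Q[(abs(Q[:,1]-y)<.025)&(abs(Q[:,0]-x)<.025),2]])) for x in np.arange(.1,.76,.05)])
```

```text
y\x bins max z (cm), x=0.1..0.75 step .05
0.65 [0, 0, 0, 0, 0, 0, 0, 0, 0, 0, 0, 0, 0, 0]
0.60 [0, 0, 0, 0, 0, 0, 0, 0, 0, 0, 0, 0, 0, 0]
0.55 [0, 0, 0, 0, 0, 0, 0, 0, 0, 0, 0, 0, 0, 0]
0.50 [0, 0, 0, 34, 0, 0, 0, 0, 0, 0, 0, 0, 0, 0]
0.45 [0, 0, 44, 44, 0, 0, 0, 0, 0, 0, 0, 0, 0, 0]
0.40 [0, 0, 44, 44, 0, 0, 0, 0, 0, 0, 0, 26, 0, 0]
0.35 [0, 0, 32, 0, 0, 0, 0, 0, 0, 0, 0, 31, 31, 31]
0.30 [0, 0, 0, 0, 0, 0, 0, 0, 6, 7, 19, 31, 31, 31]
0.25 [0, 0, 0, 0, 0, 0, 8, 7, 6, 7, 30, 31, 31, 31]
0.20 [0, 0, 0, 0, 0, 0, 8, 8, 6, 7, 30, 31, 31, 31]
0.15 [0, 0, 0, 0, 0, 0, 0, 0, 27, 28, 31, 31, 31, 31]
0.10 [0, 0, 0, 0, 0, 0, 0, 0, 27, 27, 31, 31, 31, 31]
0.05 [0, 0, 0, 0, 0, 0, 0, 27, 27, 31, 33, 34, 35, 31]
-0.00 [27, 0, 0, 0, 0, 0, 0, 26, 27, 32, 33, 35, 35, 19]
-0.05 [24, 0, 0, 0, 0, 0, 7, 7, 26, 32, 34, 35, 35, 19]
-0.10 [0, 0, 0, 0, 0, 0, 7, 7, 20, 32, 34, 35, 35, 19]
-0.15 [0, 0, 0, 0, 0, 0, 8, 8, 0, 0, 31, 31, 31, 5]
```

Call:
jog_arm --deltas '[{"delta_pos": [-0.608,-0.802,0],"yaw": 0.7,"fingers": 0},{"delta_pos": [-0.608,-0.802,0],"yaw": 0.7,"fingers": 0},{"delta_pos": [-0.608,-0.802,0],"yaw": 0.7,"fingers": 0},{"delta_pos": [-0.608,-0.802,0],"yaw": 0.7,"fingers": 0},{"delta_pos": [-0.608,-0.802,0],"yaw": 0.7,"fingers": 0},{"delta_pos": [-0.608,-0.802,0],"yaw": 0.7,"fingers": 0},{"delta_pos": [-0.608,-0.802,0],"yaw": 0.7,"fingers": 0},{"delta_pos": [-0.608,-0.802,0],"yaw": 0.7,"fingers": 0},{"delta_pos": [-0.608,-0.802,0],"yaw": 0.7,"fingers": 0}]'

```text
clock: 1.0
eef_pos: [0.2797, 0.1501, 0.2313]
tool_rot: [0.486, 0.874, 0.0, -0.0]
ft_force: [-0.7, 0.6, 1.0]
grip_width: 0.0003
grasp_force: 0.0
```

Call:
jog_arm --deltas '[{"delta_pos": [-0.888,-0.277,0],"yaw": 0.707,"fingers": 0},{"delta_pos": [-0.888,-0.277,0],"yaw": 0.707,"fingers": 0},{"delta_pos": [-0.888,-0.277,0],"yaw": 0.707,"fingers": 0},{"delta_pos": [-0.888,-0.277,0],"yaw": 0.707,"fingers": 0},{"delta_pos": [-0.888,-0.277,0],"yaw": 0.707,"fingers": 0},{"delta_pos": [-0.888,-0.277,0],"yaw": 0.707,"fingers": 0},{"delta_pos": [-0.888,-0.277,0],"yaw": 0.707,"fingers": 0},{"delta_pos": [-0.888,-0.277,0],"yaw": 0.707,"fingers": 0}]'

```text
clock: 1.8
eef_pos: [0.3497, -0.1196, 0.2308]
tool_rot: [0.707, 0.707, -0.0, -0.001]
ft_force: [0.1, 0.1, -0.5]
grip_width: 0.0002
grasp_force: 0.0
```

Call:
jog_arm --deltas '[{"delta_pos": [-0.48,0.2,0],"yaw": 0,"fingers": 0},{"delta_pos": [-0.48,0.2,0],"yaw": 0,"fingers": 0},{"delta_pos": [-0.48,0.2,0],"yaw": 0,"fingers": 0},{"delta_pos": [-0.48,0.801,0],"yaw": 0,"fingers": 0},{"delta_pos": [-0.48,0.801,0],"yaw": 0,"fingers": 0},{"delta_pos": [-0.48,0.801,0],"yaw": 0,"fingers": 0},{"delta_pos": [-0.48,0.801,0],"yaw": 0,"fingers": 0},{"delta_pos": [-0.48,0.801,0.436],"yaw": 0,"fingers": 0},{"delta_pos": [-0.48,0.801,0.436],"yaw": 0,"fingers": 0},{"delta_pos": [-0.48,0.801,0.436],"yaw": 0,"fingers": 0},{"delta_pos": [-0.48,0.801,0.436],"yaw": 0,"fingers": 0},{"delta_pos": [-0.48,0.801,0.436],"yaw": 0,"fingers": 0}]'

```text
clock: 3.0
eef_pos: [0.59, -0.2624, 0.1007]
tool_rot: [0.706, 0.708, -0.0, -0.001]
ft_force: [0.6, -0.9, 0.1]
grip_width: 0.0001
grasp_force: 0.0
```

Run:
```python
from h import *
c,W=shot("scene"); cv2.imwrite("pics/s1.png",cv2.resize(c["image"][180:400,240:480,::-1],None,fx=2.5,fy=2.5)); np.save("scene1.npy",W)
```

```text
(no output)
```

View pics/s1.png

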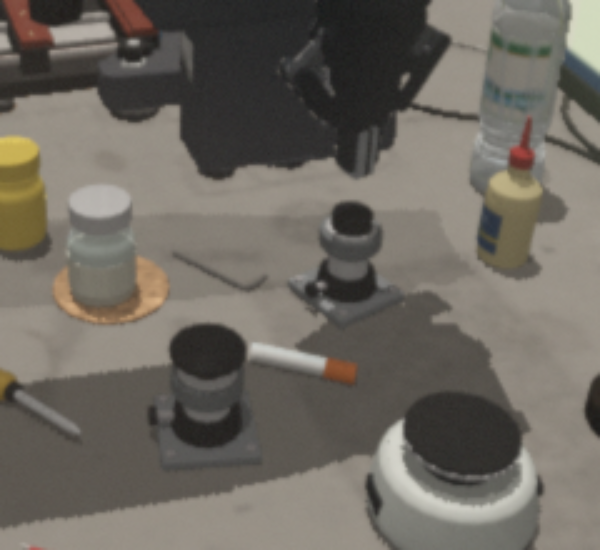

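The crop shows the shut fingers at (365,160) hanging directly over the narrow start button at (352,215).

Call:
jog_arm --deltas '[{"delta_pos": [-0.003,0,0.082],"yaw": 0,"fingers": 0},{"delta_pos": [-0.003,0,0.082],"yaw": 0,"fingers": 0},{"delta_pos": [-0.003,0,0.088],"yaw": 0,"fingers": 0},{"delta_pos": [-0.003,0,0.095],"yaw": 0,"fingers": 0},{"delta_pos": [-0.003,0,0.102],"yaw": 0,"fingers": 0},{"delta_pos": [-0.003,0,0.107],"yaw": 0,"fingers": 0},{"delta_pos": [-0.003,0,0.107],"yaw": 0,"fingers": 0}]'

```text
clock: 3.75
eef_pos: [0.59, -0.2662, 0.0695]
tool_rot: [0.708, 0.707, 0.0, 0.001]
ft_force: [-0.4, 0.9, 3.5]
grip_width: -0.0004
grasp_force: 1.9
```

Call:
jog_arm --deltas '[{"delta_pos": [0.006,0,0.007],"yaw": 0,"fingers": 0},{"delta_pos": [0.006,0,0.013],"yaw": 0,"fingers": 0},{"delta_pos": [0.006,0,0.013],"yaw": 0,"fingers": 0}]'

```text
clock: 4.05
eef_pos: [0.5901, -0.2656, 0.0657]
tool_rot: [0.708, 0.706, -0.0, 0.002]
ft_force: [0.2, -2.5, 6.0]
grip_width: -0.0001
grasp_force: 3.2
```

Call:
jog_arm --deltas '[{"delta_pos": [0,0,0.003],"yaw": 0,"fingers": 0},{"delta_pos": [0,0,0.007],"yaw": 0,"fingers": 0},{"delta_pos": [0,0,0.007],"yaw": 0,"fingers": 0}]'

```text
clock: 4.35
eef_pos: [0.5902, -0.2656, 0.064]
tool_rot: [0.708, 0.706, -0.0, 0.002]
ft_force: [-0.5, -2.8, 7.5]
grip_width: 0.0001
grasp_force: 3.9
```

Call:
jog_arm --deltas '[{"delta_pos": [0,0,0.004],"yaw": 0,"fingers": 0},{"delta_pos": [0,0,0.008],"yaw": 0,"fingers": 0},{"delta_pos": [0,0,0.008],"yaw": 0,"fingers": 0}]'

```text
clock: 4.65
eef_pos: [0.5903, -0.2657, 0.0627]
tool_rot: [0.708, 0.706, -0.0, 0.002]
ft_force: [-2.2, -2.4, 11.7]
grip_width: 0.0003
grasp_force: 5.7
```

Call:
jog_arm --deltas '[{"delta_pos": [0,0,0.003],"yaw": 0,"fingers": 0},{"delta_pos": [0,0,0.003],"yaw": 0,"fingers": 0}]'

```text
clock: 4.85
eef_pos: [0.5904, -0.2657, 0.0626]
tool_rot: [0.708, 0.706, -0.0, 0.003]
ft_force: [-3.6, -2.3, 14.7]
grip_width: -0.0
grasp_force: 7.4
```

Call:
jog_arm --deltas '[{"delta_pos": [0,0,0.006],"yaw": 0,"fingers": 0},{"delta_pos": [0,0,0.006],"yaw": 0,"fingers": 0}]'

```text
clock: 5.05
eef_pos: [0.5906, -0.2658, 0.0625]
tool_rot: [0.708, 0.706, 0.0, 0.003]
ft_force: [-5.3, -0.3, 21.1]
grip_width: -0.0
grasp_force: 10.8
```

Call:
jog_arm --deltas '[{"delta_pos": [0,0,-0.03],"yaw": 0,"fingers": 0},{"delta_pos": [0,0,-0.08],"yaw": 0,"fingers": 0},{"delta_pos": [0,0,-0.4],"yaw": 0,"fingers": 0},{"delta_pos": [0,0,-0.4],"yaw": 0,"fingers": 0},{"delta_pos": [0,0,-0.4],"yaw": 0,"fingers": 0},{"delta_pos": [0,0,-0.4],"yaw": 0,"fingers": 0}]'

```text
clock: 5.65
eef_pos: [0.59, -0.2641, 0.1785]
tool_rot: [0.707, 0.707, 0.001, 0.001]
ft_force: [-0.5, 0.8, 0.3]
grip_width: 0.0001
grasp_force: 0.0
```

Run:
```python
from h import *
P=np.concatenate([np.load(f).reshape(-1,3) for f in("top0.npy","scene0.npy")]); P=P[np.isfinite(P).all(1)]
Q=P[(P[:,0]>.36)&(P[:,0]<.54)&(P[:,1]>-.26)&(P[:,1]<-.09)&(P[:,2]>.012)&(np.hypot(P[:,0]-.442,P[:,1]+.173)>.035)]
print(len(Q)); print(np.round(Q[::max(1,len(Q)//25)],3))
J=P[np.hypot(P[:,0]-.442,P[:,1]+.173)<.03]
for z in np.arange(0,.08,.006):
    q=J[(J[:,2]>z)&(J[:,2]<z+.006)]
    if len(q): print(round(z,3),len(q),np.round(q.min(0),3),np.round(q.max(0),3))
```

```text
1517
[[ 0.539 -0.091  0.306]
 [ 0.533 -0.09   0.29 ]
 [ 0.53  -0.097  0.248]
 [ 0.522 -0.096  0.189]
 [ 0.407 -0.093  0.021]
 [ 0.535 -0.103  0.298]
 [ 0.532 -0.092  0.283]
 [ 0.528 -0.101  0.276]
 [ 0.535 -0.106  0.266]
 [ 0.537 -0.106  0.255]
 [ 0.536 -0.105  0.244]
 [ 0.529 -0.103  0.234]
 [ 0.527 -0.099  0.222]
 [ 0.537 -0.107  0.214]
 [ 0.529 -0.109  0.205]
 [ 0.524 -0.101  0.194]
 [ 0.54  -0.102  0.183]
 [ 0.531 -0.099  0.174]
 [ 0.53  -0.097  0.16 ]
 [ 0.415 -0.093  0.069]
 [ 0.417 -0.094  0.056]
 [ 0.407 -0.093  0.048]
 [ 0.432 -0.093  0.034]
 [ 0.421 -0.096  0.031]
 [ 0.41  -0.097  0.026]
 [ 0.409 -0.094  0.016]]
0.0 335 [ 0.412 -0.203  0.   ] [ 0.472 -0.144  0.006]
0.006 64 [ 0.413 -0.202  0.006] [ 0.468 -0.149  0.012]
0.012 73 [ 0.417 -0.197  0.012] [ 0.46  -0.164  0.018]
0.018 81 [ 0.417 -0.198  0.018] [ 0.46  -0.164  0.024]
0.024 76 [ 0.417 -0.199  0.024] [ 0.461 -0.165  0.03 ]
0.03 85 [ 0.417 -0.198  0.03 ] [ 0.465 -0.149  0.036]
0.036 103 [ 0.418 -0.199  0.036] [ 0.465 -0.149  0.042]
0.042 107 [ 0.418 -0.198  0.042] [ 0.465 -0.149  0.048]
0.048 145 [ 0.418 -0.196  0.048] [ 0.465 -0.149  0.054]
0.054 82 [ 0.421 -0.194  0.054] [ 0.459 -0.151  0.06 ]
0.06 50 [ 0.421 -0.195  0.06 ] [ 0.458 -0.169  0.066]
0.066 69 [ 0.42  -0.195  0.066] [ 0.459 -0.159  0.072]
0.072 338 [ 0.42  -0.196  0.072] [ 0.463 -0.153  0.078]
0.078 371 [ 0.421 -0.194  0.078] [ 0.463 -0.151  0.083]
```

Call:
jog_arm --deltas '[{"delta_pos": [0.0,-0.49,0],"yaw": 0,"fingers": 1},{"delta_pos": [0.0,-0.49,0],"yaw": 0,"fingers": 1},{"delta_pos": [0.0,-0.49,0],"yaw": 0,"fingers": 1},{"delta_pos": [0.304,-0.493,0],"yaw": 0,"fingers": 1},{"delta_pos": [0.304,-0.493,0],"yaw": 0,"fingers": 1},{"delta_pos": [0.304,-0.493,0],"yaw": 0,"fingers": 1},{"delta_pos": [0.304,-0.493,0],"yaw": 0,"fingers": 1}]'

```text
clock: 6.35
eef_pos: [0.4403, -0.1716, 0.1757]
tool_rot: [0.707, 0.707, -0.001, -0.002]
ft_force: [1.2, 0.3, -1.4]
grip_width: 0.0855
grasp_force: 0.0
```

Call:
jog_arm --deltas '[{"delta_pos": [-0.006,0.004,0.1],"yaw": 0,"fingers": 1},{"delta_pos": [-0.006,0.004,0.2],"yaw": 0,"fingers": 1},{"delta_pos": [-0.006,0.004,0.3],"yaw": 0,"fingers": 1},{"delta_pos": [-0.006,0.004,0.4],"yaw": 0,"fingers": 1},{"delta_pos": [-0.006,0.004,0.47],"yaw": 0,"fingers": 1},{"delta_pos": [-0.006,0.004,0.52],"yaw": 0,"fingers": 1},{"delta_pos": [-0.006,0.004,0.53],"yaw": 0,"fingers": 1},{"delta_pos": [-0.006,0.004,0.53],"yaw": 0,"fingers": 1}]'

```text
clock: 7.15
eef_pos: [0.4419, -0.1747, 0.0172]
tool_rot: [0.708, 0.706, -0.001, -0.001]
ft_force: [-0.7, -0.1, 0.5]
grip_width: 0.0856
grasp_force: 0.0
```

Call:
jog_arm --deltas '[{"delta_pos": [0,0,0],"yaw": 0,"fingers": 0.75},{"delta_pos": [0,0,0],"yaw": 0,"fingers": 0.6},{"delta_pos": [0,0,0],"yaw": 0,"fingers": 0.5},{"delta_pos": [0,0,0],"yaw": 0,"fingers": 0.4},{"delta_pos": [0,0,0],"yaw": 0,"fingers": 0.3},{"delta_pos": [0,0,0],"yaw": 0,"fingers": 0},{"delta_pos": [0,0,0],"yaw": 0,"fingers": 0},{"delta_pos": [0,0,0],"yaw": 0,"fingers": 0},{"delta_pos": [0,0,0],"yaw": 0,"fingers": 0}]'

```text
clock: 8.05
eef_pos: [0.4436, -0.1749, 0.0196]
tool_rot: [0.707, 0.707, 0.0, 0.001]
ft_force: [-1.3, 0.1, 5.3]
grip_width: 0.0465
grasp_force: 62.2
```

Call:
jog_arm --deltas '[{"delta_pos": [0,0,-0.05],"yaw": 0,"fingers": 0},{"delta_pos": [0,0,-0.15],"yaw": 0,"fingers": 0},{"delta_pos": [0,0,-0.3],"yaw": 0,"fingers": 0},{"delta_pos": [0,0,-0.45],"yaw": 0,"fingers": 0},{"delta_pos": [0,0,-0.45],"yaw": 0,"fingers": 0},{"delta_pos": [0,0,-0.45],"yaw": 0,"fingers": 0}]'

```text
clock: 8.65
eef_pos: [0.4434, -0.1747, 0.1543]
tool_rot: [0.707, 0.707, 0.001, 0.001]
ft_force: [0.1, 0.7, -2.1]
grip_width: 0.0463
grasp_force: 62.0
```

Call:
jog_arm --deltas '[{"delta_pos": [-0.1,0.025,0],"yaw": 0,"fingers": 0},{"delta_pos": [-0.22,0.055,0],"yaw": 0,"fingers": 0},{"delta_pos": [-0.34,0.085,0],"yaw": 0,"fingers": 0},{"delta_pos": [-0.46,0.115,0],"yaw": 0,"fingers": 0},{"delta_pos": [-0.58,0.145,0],"yaw": 0,"fingers": 0},{"delta_pos": [-0.7,0.175,0],"yaw": 0,"fingers": 0},{"delta_pos": [-0.82,0.205,0],"yaw": 0,"fingers": 0},{"delta_pos": [-0.9,0.23,0],"yaw": 0,"fingers": 0},{"delta_pos": [-0.94,0.238,0],"yaw": 0,"fingers": 0},{"delta_pos": [-0.94,0.238,0],"yaw": 0,"fingers": 0},{"delta_pos": [-0.94,0.238,0],"yaw": 0,"fingers": 0}]'

```text
clock: 9.75
eef_pos: [0.5127, -0.4554, 0.1506]
tool_rot: [0.708, 0.707, 0.0, -0.002]
ft_force: [-0.5, -0.9, -1.1]
grip_width: 0.0459
grasp_force: 62.0
```

```bash
cat > v.py <<'E'
from h import *
import sys
n=sys.argv[1]
c,W=shot("scene"); np.save(n+".npy",W); cv2.imwrite(f"pics/{n}.png",cv2.resize(c["image"][180:420,260:520,::-1],None,fx=2.4,fy=2.4))
print({k:np.round(v,4) for k,v in bot.get_obs().items() if k in("eef_pos","ft_force","clock","joint_pos")})
E
python3 v.py s2
```

```text
{'clock': np.float64(9.8), 'joint_pos': array([-7.2590e-01,  6.6130e-01,  4.5120e-01,  1.3647e+00,  3.0000e-04,
        8.4560e-01]), 'eef_pos': array([ 0.513 , -0.4551,  0.1513]), 'ft_force': array([-0.066 ,  0.3642, -1.317 ])}
```

View pics/s2.png

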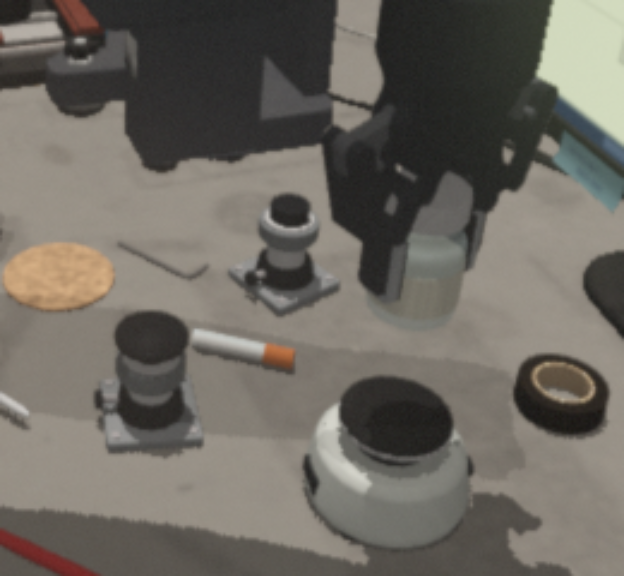

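The jar at (430,280) hangs upright in the gripper, in line over the pad at (395,415), and the mat at (58,275) is now empty.

Run:
```python
from h import *
c,W=shot("top")
I=c["image"].astype(int)
for n,V,im in(("top",W,I),):
    m=(np.hypot(V[...,0]-.442,V[...,1]+.173)<.06)&(im[...,0]-im[...,2]>45)&(V[...,2]<.012)
    p=V[m][:,:2].astype(np.float32); print("mat",len(p),p.mean(0),cv2.fitEllipse(cv2.convexHull(p)))
S=np.load("s2.npy").reshape(-1,3)
J=S[(np.hypot(S[:,0]-.513,S[:,1]+.455)<.04)&(S[:,2]>.125)]
for z in np.arange(.125,.2,.008):
    q=J[(J[:,2]>z)&(J[:,2]<z+.008)]
    if len(q):print(round(z,3),len(q),np.round(q.min(0),3),np.round(q.max(0),3))
```

```text
mat 1243 [ 0.45000696 -0.17141241] ((0.45012736320495605, -0.17139460146427155), (0.08363523334264755, 0.08426015079021454), 76.90184020996094)
0.133 87 [ 0.489 -0.476  0.135] [ 0.524 -0.438  0.141]
0.141 182 [ 0.488 -0.477  0.141] [ 0.524 -0.437  0.149]
0.149 158 [ 0.483 -0.478  0.149] [ 0.527 -0.448  0.157]
0.157 213 [ 0.477 -0.478  0.157] [ 0.549 -0.449  0.165]
0.165 272 [ 0.475 -0.477  0.165] [ 0.551 -0.448  0.173]
0.173 287 [ 0.476 -0.477  0.173] [ 0.55  -0.447  0.181]
0.181 309 [ 0.475 -0.476  0.181] [ 0.551 -0.449  0.189]
0.189 193 [ 0.474 -0.474  0.189] [ 0.55  -0.443  0.197]
0.197 308 [ 0.476 -0.475  0.197] [ 0.55  -0.444  0.205]
```

Call:
jog_arm --deltas '[{"delta_pos": [0,0.003,0.07],"yaw": 0,"fingers": 0},{"delta_pos": [0,0.003,0.14],"yaw": 0,"fingers": 0},{"delta_pos": [0,0.003,0.2],"yaw": 0,"fingers": 0},{"delta_pos": [0,0.003,0.225],"yaw": 0,"fingers": 0},{"delta_pos": [0,0.003,0.225],"yaw": 0,"fingers": 0}]'

```text
clock: 10.35
eef_pos: [0.514, -0.455, 0.0846]
tool_rot: [0.707, 0.707, -0.0, -0.002]
ft_force: [0.4, -0.4, -1.5]
grip_width: 0.0461
grasp_force: 62.0
```

Call:
jog_arm --deltas '[{"delta_pos": [0,0,0.01],"yaw": 0,"fingers": 0},{"delta_pos": [0,0,0.02],"yaw": 0,"fingers": 0},{"delta_pos": [0,0,0.03],"yaw": 0,"fingers": 0},{"delta_pos": [0,0,0.03],"yaw": 0,"fingers": 0}]'

```text
clock: 10.75
eef_pos: [0.5146, -0.4565, 0.0768]
tool_rot: [0.707, 0.707, -0.0, -0.0]
ft_force: [0.0, 0.2, -2.2]
grip_width: 0.0462
grasp_force: 62.0
```

Call:
jog_arm --deltas '[{"delta_pos": [0,0,0.005],"yaw": 0,"fingers": 0},{"delta_pos": [0,0,0.01],"yaw": 0,"fingers": 0},{"delta_pos": [0,0,0.015],"yaw": 0,"fingers": 0},{"delta_pos": [0,0,0.015],"yaw": 0,"fingers": 0}]'

```text
clock: 11.15
eef_pos: [0.5147, -0.4567, 0.0729]
tool_rot: [0.707, 0.707, -0.0, 0.0]
ft_force: [-1.7, 1.5, 4.6]
grip_width: 0.0466
grasp_force: 62.5
```

Call:
jog_arm --deltas '[{"delta_pos": [0,0,0.005],"yaw": 0,"fingers": 0},{"delta_pos": [0,0,0.01],"yaw": 0,"fingers": 0},{"delta_pos": [0,0,0.015],"yaw": 0,"fingers": 0},{"delta_pos": [0,0,0.015],"yaw": 0,"fingers": 0}]'

```text
clock: 11.55
eef_pos: [0.5148, -0.4567, 0.0687]
tool_rot: [0.707, 0.707, -0.0, 0.0]
ft_force: [-3.4, 2.7, 6.6]
grip_width: 0.0463
grasp_force: 62.9
```

Call:
jog_arm --deltas '[{"delta_pos": [0,0,0.003],"yaw": 0,"fingers": 0},{"delta_pos": [0,0,0.006],"yaw": 0,"fingers": 0},{"delta_pos": [0,0,0.006],"yaw": 0,"fingers": 0}]'

```text
clock: 11.85
eef_pos: [0.5148, -0.4567, 0.0673]
tool_rot: [0.707, 0.707, -0.0, 0.001]
ft_force: [-4.3, 2.9, 8.6]
grip_width: 0.0462
grasp_force: 63.1
```

Call:
jog_arm --deltas '[{"delta_pos": [0,0,0.003],"yaw": 0,"fingers": 0},{"delta_pos": [0,0,0.003],"yaw": 0,"fingers": 0}]'

```text
clock: 12.05
eef_pos: [0.5148, -0.4567, 0.0667]
tool_rot: [0.707, 0.707, -0.0, 0.001]
ft_force: [-2.4, 3.0, 8.9]
grip_width: 0.0461
grasp_force: 63.2
```

Call:
jog_arm --deltas '[{"delta_pos": [0,0,0.003],"yaw": 0,"fingers": 0},{"delta_pos": [0,0,0.003],"yaw": 0,"fingers": 0}]'

```text
clock: 12.25
eef_pos: [0.5148, -0.4568, 0.0666]
tool_rot: [0.707, 0.707, -0.0, 0.001]
ft_force: [-4.6, 5.2, 11.7]
grip_width: 0.0462
grasp_force: 63.5
```

Call:
jog_arm --deltas '[{"delta_pos": [0,0,0.003],"yaw": 0,"fingers": 0},{"delta_pos": [0,0,0.003],"yaw": 0,"fingers": 0}]'

```text
clock: 12.45
eef_pos: [0.5148, -0.4568, 0.0665]
tool_rot: [0.707, 0.707, -0.0, 0.001]
ft_force: [-5.1, 4.7, 14.8]
grip_width: 0.0457
grasp_force: 63.9
```

Call:
jog_arm --deltas '[{"delta_pos": [0,0,0.003],"yaw": 0,"fingers": 0},{"delta_pos": [0,0,0.003],"yaw": 0,"fingers": 0}]'

```text
clock: 12.65
eef_pos: [0.5148, -0.4568, 0.0666]
tool_rot: [0.707, 0.707, -0.0, 0.001]
ft_force: [-6.1, 5.2, 18.8]
grip_width: 0.0465
grasp_force: 64.2
```

Call:
jog_arm --deltas '[{"delta_pos": [0,0,0],"yaw": 0,"fingers": 0},{"delta_pos": [0,0,0],"yaw": 0,"fingers": 0},{"delta_pos": [0,0,0],"yaw": 0,"fingers": 0},{"delta_pos": [0,0,0],"yaw": 0,"fingers": 0},{"delta_pos": [0,0,0],"yaw": 0,"fingers": 0},{"delta_pos": [0,0,0],"yaw": 0,"fingers": 0},{"delta_pos": [0,0,0],"yaw": 0,"fingers": 0},{"delta_pos": [0,0,0],"yaw": 0,"fingers": 0},{"delta_pos": [0,0,0],"yaw": 0,"fingers": 0},{"delta_pos": [0,0,0],"yaw": 0,"fingers": 0}]'

```text
clock: 13.65
eef_pos: [0.5148, -0.4568, 0.0665]
tool_rot: [0.707, 0.707, -0.0, 0.001]
ft_force: [-5.0, 5.6, 18.3]
grip_width: 0.0463
grasp_force: 64.2
```

Call:
jog_arm --deltas '[{"delta_pos": [0,0,0],"yaw": 0,"fingers": 0},{"delta_pos": [0,0,0],"yaw": 0,"fingers": 0},{"delta_pos": [0,0,0],"yaw": 0,"fingers": 0},{"delta_pos": [0,0,0],"yaw": 0,"fingers": 0},{"delta_pos": [0,0,0],"yaw": 0,"fingers": 0},{"delta_pos": [0,0,0],"yaw": 0,"fingers": 0},{"delta_pos": [0,0,0],"yaw": 0,"fingers": 0},{"delta_pos": [0,0,-0.02],"yaw": 0,"fingers": 0},{"delta_pos": [0,0,-0.06],"yaw": 0,"fingers": 0},{"delta_pos": [0,0,-0.18],"yaw": 0,"fingers": 0},{"delta_pos": [0,0,-0.29],"yaw": 0,"fingers": 0},{"delta_pos": [0,0,-0.29],"yaw": 0,"fingers": 0}]'

```text
clock: 14.85
eef_pos: [0.5175, -0.459, 0.1552]
tool_rot: [0.707, 0.707, 0.0, 0.006]
ft_force: [1.6, -0.1, -1.0]
grip_width: 0.0459
grasp_force: 62.1
```

Call:
jog_arm --deltas '[{"delta_pos": [0.1,-0.02,0],"yaw": 0,"fingers": 0},{"delta_pos": [0.22,-0.05,0],"yaw": 0,"fingers": 0},{"delta_pos": [0.34,-0.08,0],"yaw": 0,"fingers": 0},{"delta_pos": [0.46,-0.11,0],"yaw": 0,"fingers": 0},{"delta_pos": [0.58,-0.14,0],"yaw": 0,"fingers": 0},{"delta_pos": [0.7,-0.17,0],"yaw": 0,"fingers": 0},{"delta_pos": [0.82,-0.2,0],"yaw": 0,"fingers": 0},{"delta_pos": [0.9,-0.215,0],"yaw": 0,"fingers": 0},{"delta_pos": [0.947,-0.223,0],"yaw": 0,"fingers": 0},{"delta_pos": [0.947,-0.223,0],"yaw": 0,"fingers": 0},{"delta_pos": [0.947,-0.223,0],"yaw": 0,"fingers": 0}]'

```text
clock: 15.95
eef_pos: [0.4485, -0.1729, 0.1491]
tool_rot: [0.707, 0.707, -0.0, 0.0]
ft_force: [0.5, -0.4, -1.3]
grip_width: 0.0461
grasp_force: 62.1
```

Run:
```python
from h import *
print({k:np.round(v,4) for k,v in bot.get_obs().items() if k in("eef_pos","ft_force","clock","joint_pos")})
c,W=shot("scene"); J=W.reshape(-1,3)
e=bot.get_obs()["eef_pos"]; J=J[(np.hypot(J[:,0]-e[0],J[:,1]-e[1])<.04)&(J[:,2]>.1)]
for z in np.arange(.1,.18,.006):
    q=J[(J[:,2]>z)&(J[:,2]<z+.006)]
    if len(q):print(round(z,3),len(q),np.round(q.min(0),3),np.round(q.max(0),3))
cv2.imwrite("pics/s3.png",cv2.resize(c["image"][180:400,200:460,::-1],None,fx=2.4,fy=2.4))
```

```text
{'clock': np.float64(15.95), 'joint_pos': array([-3.6750e-01,  2.5620e-01, -1.9620e-01,  1.1179e+00, -6.0000e-04,
        1.2042e+00]), 'eef_pos': array([ 0.4485, -0.1729,  0.1491]), 'ft_force': array([ 0.4804, -0.3595, -1.3102])}
0.13 11 [ 0.427 -0.193  0.134] [ 0.459 -0.174  0.136]
0.136 84 [ 0.425 -0.194  0.136] [ 0.468 -0.166  0.142]
0.142 88 [ 0.424 -0.196  0.142] [ 0.467 -0.169  0.148]
0.148 86 [ 0.42  -0.196  0.148] [ 0.476 -0.172  0.154]
0.154 113 [ 0.415 -0.196  0.154] [ 0.478 -0.175  0.16 ]
0.16 140 [ 0.412 -0.196  0.16 ] [ 0.485 -0.166  0.166]
0.166 158 [ 0.411 -0.196  0.166] [ 0.486 -0.166  0.172]
0.172 152 [ 0.411 -0.195  0.172] [ 0.485 -0.168  0.178]
0.178 188 [ 0.411 -0.195  0.178] [ 0.484 -0.166  0.184]
```

View pics/s3.png

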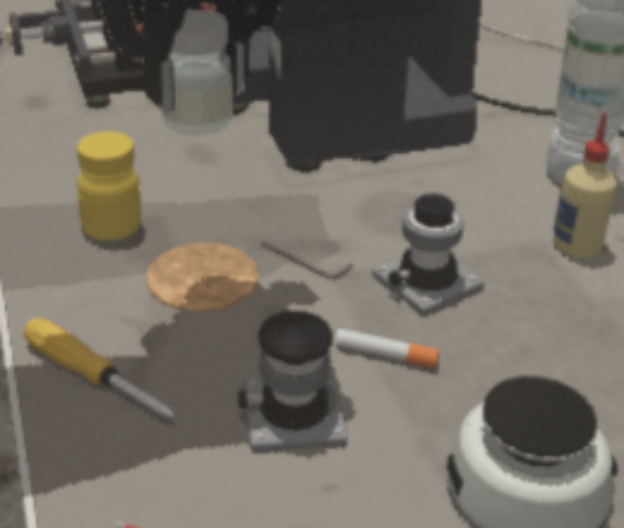

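The jar at (198,90) is held upright above the empty mat at (203,275); the other objects look undisturbed.

Call:
jog_arm --deltas '[{"delta_pos": [0,0,0.1],"yaw": 0,"fingers": 0},{"delta_pos": [0,0,0.2],"yaw": 0,"fingers": 0},{"delta_pos": [0,0,0.3],"yaw": 0,"fingers": 0},{"delta_pos": [0,0,0.37],"yaw": 0,"fingers": 0},{"delta_pos": [0,0,0.4],"yaw": 0,"fingers": 0},{"delta_pos": [0,0,0.415],"yaw": 0,"fingers": 0},{"delta_pos": [0,0,0.415],"yaw": 0,"fingers": 0}]'

```text
clock: 16.7
eef_pos: [0.4485, -0.173, 0.0249]
tool_rot: [0.708, 0.706, 0.0, 0.0]
ft_force: [0.7, 0.3, -1.3]
grip_width: 0.0463
grasp_force: 62.0
```

Call:
jog_arm --deltas '[{"delta_pos": [0,0,0.005],"yaw": 0,"fingers": 0},{"delta_pos": [0,0,0.009],"yaw": 0,"fingers": 0},{"delta_pos": [0,0,0.009],"yaw": 0,"fingers": 0}]'

```text
clock: 17.0
eef_pos: [0.4487, -0.1726, 0.0229]
tool_rot: [0.707, 0.707, 0.0, 0.001]
ft_force: [0.8, 0.0, -1.5]
grip_width: 0.0463
grasp_force: 62.0
```

Call:
jog_arm --deltas '[{"delta_pos": [0,0,0.004],"yaw": 0,"fingers": 0},{"delta_pos": [0,0,0.007],"yaw": 0,"fingers": 0},{"delta_pos": [0,0,0.007],"yaw": 0,"fingers": 0}]'

```text
clock: 17.3
eef_pos: [0.448, -0.1723, 0.0201]
tool_rot: [0.707, 0.707, -0.0, -0.0]
ft_force: [-0.5, 0.1, -1.9]
grip_width: 0.0463
grasp_force: 62.0
```

Call:
jog_arm --deltas '[{"delta_pos": [0,0,0.003],"yaw": 0,"fingers": 0},{"delta_pos": [0,0,0.003],"yaw": 0,"fingers": 0}]'

```text
clock: 17.5
eef_pos: [0.4482, -0.1724, 0.0196]
tool_rot: [0.707, 0.707, 0.0, 0.0]
ft_force: [-1.8, 0.6, 3.1]
grip_width: 0.0463
grasp_force: 62.5
```

Call:
jog_arm --deltas '[{"delta_pos": [0,0,0],"yaw": 0,"fingers": 0.6},{"delta_pos": [0,0,0],"yaw": 0,"fingers": 0.7},{"delta_pos": [0,0,0],"yaw": 0,"fingers": 1},{"delta_pos": [0,0,0],"yaw": 0,"fingers": 1},{"delta_pos": [0,0,0],"yaw": 0,"fingers": 1},{"delta_pos": [0,0,0],"yaw": 0,"fingers": 1},{"delta_pos": [0,0,0],"yaw": 0,"fingers": 1}]'

```text
clock: 18.2
eef_pos: [0.4481, -0.1724, 0.0192]
tool_rot: [0.707, 0.707, -0.0, -0.0]
ft_force: [0.4, 0.0, -0.1]
grip_width: 0.0854
grasp_force: 0.0
```

Call:
jog_arm --deltas '[{"delta_pos": [0,0,-0.08],"yaw": 0,"fingers": 1},{"delta_pos": [0,0,-0.2],"yaw": 0,"fingers": 1},{"delta_pos": [0,0,-0.35],"yaw": 0,"fingers": 1},{"delta_pos": [0,0,-0.5],"yaw": 0,"fingers": 1},{"delta_pos": [-0.1,-0.3,-0.5],"yaw": 0,"fingers": 1},{"delta_pos": [-0.1,-0.3,-0.5],"yaw": 0,"fingers": 1},{"delta_pos": [-0.1,-0.3,-0.5],"yaw": 0,"fingers": 1},{"delta_pos": [-0.1,-0.3,-0.5],"yaw": 0,"fingers": 1},{"delta_pos": [-0.1,-0.3,-0.5],"yaw": 0,"fingers": 1}]'

```text
clock: 19.1
eef_pos: [0.3589, -0.2025, 0.1694]
tool_rot: [0.707, 0.707, 0.0, 0.001]
ft_force: [0.9, 0.5, 0.0]
grip_width: 0.0853
grasp_force: 0.0
```

Run:
```python
from h import *
c,W=shot("scene"); cv2.imwrite("pics/s4.png",c["image"][:,:,::-1])
J=W.reshape(-1,3);J=J[(np.hypot(J[:,0]-.449,J[:,1]+.172)<.035)]
for z in(.02,.04,.074,.079):
    q=J[(J[:,2]>z)&(J[:,2]<z+.006)]
    if len(q):print(z,len(q),np.round(q.min(0),3),np.round(q.max(0),3))
```

```text
0.02 71 [ 0.423 -0.197  0.02 ] [ 0.465 -0.165  0.026]
0.04 84 [ 0.424 -0.196  0.04 ] [ 0.467 -0.166  0.046]
0.074 288 [ 0.427 -0.193  0.074] [ 0.469 -0.149  0.08 ]
0.079 135 [ 0.428 -0.192  0.079] [ 0.469 -0.15   0.081]
```

View pics/s4.png

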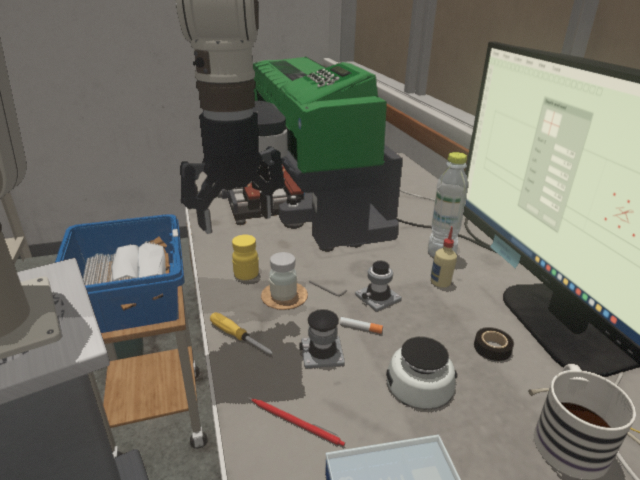

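The jar stands upright on its mat at (284,280), the gripper is clear of everything at (230,190), and the bystanders have not moved.

```bash
python3 -c "
from workcell import bot
print(bot.job_done())"
```

```text
the job is handed in; nothing more can be done
None
```

The job is handed in at about 19 s: I pressed the start button to its stop and released it, held the jar on the fully pressed pad for about two seconds, and stood it back upright on its mat; the emergency stop and bystanders were left alone, and no verdict was returned.

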